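Close up the bench extractor after a filter change

TASK

The chip extractor on the carving bench has had its filters changed and goes back into service. Slide the pre-filter tray, with the filter panel lying in it, fully home into the front of the machine; then swing the filter chamber's lid shut, turn the lock collar clockwise (seen from above) until its handle stands over the locked mark, and last flip the toggle switch inward, towards the middle of the machine, to on. Leave the bottle, gouge and carving where they are.

Things in the scene. Friction and masses are not known exactly. Their poses are not given: they have to be found in the camera images.
- extractor: Bench chip extractor, fixed: grey steel housing, x -150 to 150, 240 wide (y), 85 mm high; behind it a fan end (x 150 to 270, 140 high) with a dark pipe on top (y 65, up to 210 high). Origin on the bench under the housing's centre; its front looks along its -x, z up. On its deck: the round filter chamber (axis x 30, y 0) and a black switch box 44 x 54, 28 mm high, at x -85, y 88.
- tray_mouth (a point): Middle of the tray opening's lower edge, in the housing's front face (axes as the extractor's). The opening is 156 wide, 50 high. Before it a steel sill 190 wide, 3 mm thick, lies on the bench from x -350 to -150 of the extractor; its side guide strips, 10 mm high, are 166 apart and close in to about 156 in the last 30 mm before the opening.
- tray: Loose sheet-steel tray on the sill, 0.3 to 0.6 kg: open box 125 deep (x), 150 wide, 40 high, walls 3 mm. Its front plate (-x side) is 4 thick, 170 wide, 13 to 59 mm above the underside; a level lip 110 wide on its top edge (55 to 59 up) stands out 12 mm more. Origin: centre of the box's underside, x into the machine. Home: plate against the housing, origin 62.5 mm inside the opening.
- filter: Pleated filter panel in a cardboard frame, 113 x 138 x 22 mm, 0.12 kg, lying loose and flat in the tray. Origin: centre of its underside.
- lid (a joint): Angle of the filter chamber's lid, rad: 0 shut, grows as it opens (up to 1.6); starts 1.05 to 1.45. Stiff friction hinge: the lid stays where it is left and needs 1 to 4 N at its edge to move.
- lid_hinge (a point): Middle of the lid's hinge axis, 168 mm above the bench at the chamber's rear (+x) side; the axis runs along the extractor's y.
- lid_edge (a point): Middle of the lid's free edge, 155 mm from the hinge axis. The lid is an aluminium disc of 114 mm diameter, centre 98 mm from the axis; shut, its outer face lies 4 to 6 mm below the axis. A dark strap 34 wide runs along its middle from the hinge to 115 mm out, its top 4 mm above the axis; a boss 28 mm wide over the disc's centre reaches 12 mm above the axis.
- collar (a joint): Turn of the lock collar, rad: 0 to 1.25, grows clockwise as seen from above; 1.25 is locked and is its end stop; starts 0 to 0.5. It stays where it is left; its handle takes 3 to 4 N to push.
- collar_handle (a point): Middle of the top of the collar's handle, 100 mm from the chamber axis, 156 mm above the bench. The steel collar, 162 mm outside diameter, sits captive round the chamber, 128 to 159 mm above the bench; the handle is a block 14 wide and 28 high that sticks out radially to 110 mm from the axis.
- chamber_axis (a point): Point on the vertical axis that the collar turns about, 145 mm above the bench.
- locked_mark (a point): Upturned tip of the fixed steel index finger, 7 mm wide, that juts out below the collar on the extractor's -y side, 118 mm from the chamber axis; its top is 132 mm above the bench. Locked: the collar's handle stands right over this finger, in line with its tip and the axis.
- toggle (a joint): Switch lever, rad: 0 off (leaning 26 degrees to the extractor's +y), 0.9 on (leaning as far to -y, its end stop). It stays where it is left and takes about 1 N at the tip.
- toggle_tip (a point): Centre of the 13 mm ball on the tip of the steel toggle, 38 mm from its pivot, which is 113 mm above the bench on top of the switch box.
- bottle: Clear plastic water bottle, 62 mm diameter, 190 high, standing; bystander. Origin: centre of its underside.
- gouge: Carving gouge with a wooden handle, 225 mm long, lying on the bench; bystander.
- carving: Pale carved wooden strip with three rosettes, 160 x 75 x 30 mm; bystander.

How it is judged:
By the outcome, as a careful person would: the job done as asked, in the order asked, and still so for the second after the job is handed in, with the robot touching nothing.
It also fails if it takes over 58 s, if anything falls off the work surface, if the arm or the gripper's body presses on something with over 40 N, if the wrist force passes 120 N, or if a joint passes its speed limit or range.

ROBOT

A 7-joint arm with a two-finger parallel gripper is mounted at the origin on the work surface. World frame = base frame: x ahead of the robot, y to its left, z up, the work surface at z = 0. Lengths are in m, angles in rad, forces in N, time in s.
With the tool pointing down it reaches from about 0.4 to 0.875 m from the base axis. Payload 19.3 kg.
Tool frame: the origin (TCP) lies at the very end of the fingers, on their centre line; the grasp point (between the pads) lies 19 mm behind it; z points along the fingers, y is the line along which they close (so a half turn about z gives the same grasp; the last joint's range is limited). The gripper opens to 85 mm and grips with 20 to 120 N. Pads are 22 mm wide; open, the fingers measure 114 mm over their backs; the gripper's body (76 mm by 85 mm) begins 54 mm behind the grasp point. The pads swing forward as they close: fully open they stand 13 mm farther back than shut.
Start: joints at [-1.209, 0.521, -0.036, 1.599, 0.021, 1.021, -0.113], TCP at [0.262, 0.568, 0.231] pointing down, gripper open.
Joint ranges: [-2.91, 2.91], [-0.3, 2.13], [-1.5, 1.42], [0.17, 2.43], [-1.26, 4.41], [0.16, 1.93], [-2.52, 2.52]. Speed limits (rad/s): [1.89, 1.89, 2.39, 2.39, 3.01, 3.01, 3.01].

INTERFACE

Orientations are given as [roll, pitch, yaw] about the fixed x, y, z axes, in that order (R = Rz(yaw) Ry(pitch) Rx(roll)).
In Python, from workcell import monitor, optics, job_done gives the robot as it stands.
- The arm moves only by the shell command python3 -m handwheel 'ROWS' [FORCE]. ROWS is JSON, a list of rows, each an object of numbers: "dx", "dy", "dz": the shift along the tool's x, y, z in cm; "wx", "wy", "wz": the turn, a rotation vector about the tool's x, y, z in rad; "claw": the opening in per cent of the stroke, from 0 (shut) to 100 (fully open). A call has 1 to 8 rows; each row shifts and turns the commanded pose from where the row before left it, along the tool's axes as they then stand; what a row does not reach is not made up. A row lasts 1/8 s, in which the tool goes at most 62.5 mm and 10.7 degrees, less where a joint would pass 70% of its speed; a pose out of reach is approached as far as the arm can. A call with a gripper value outside its range is refused whole. The fingers move at their own pace and stop on an object; FORCE is the grip in N (left out, the last holds). Time passes only in rows, so rows that do not move let the fingers close. It gives the time, the measured TCP pose, the force, the opening and the grip force at its end, in the units of the state.
- monitor.observe(): the state, without advancing time (a new reading comes with each control period).
- optics.grab_frame(name): name is "side" or "top" or "wrist"; returns a dict with "frame" (420x560x3 uint8, blue, green, red), "fovy" (degrees; the focal length in pixels is half the picture's height over the tangent of half this angle, whatever the lens; pixels are square), "cx", "cy" (the principal point, pixels), "k1" (the pictures are not rectified: a ray, as slopes to the right and down, at radius r is drawn at 1 + k1 r^2 times it, then the intrinsics apply), "R" (3x3) and "t" (3): a world point X has camera coordinates R X + t. Camera axes: x right, y down, z forward; pixel columns grow to the right and rows downward; lengths in m; the calibration is good to about 2 mm. A picture is of the moment at which its call begins. There is no depth.
- job_done(): hands the job in; it is judged then, once.
Trained networks look in the newest picture that a camera, given by its name, has taken for a name from the list of things; names that differ only in an ending like _2 or _b are one class to them, and where a whole thing is asked for, a point or a joint stands for the part that bears it (a point fixed in the world has none). Each returns a list of dicts, best first, with "p" (0 to 1); they miss things now and then, are a little off and sometimes report something else, mostly with a low value. They report only what shows in the picture. A call takes as long as a camera call.
- optics.masks_of(name, camera): "region" (420x560 bool, what is visible of it) and "rect" ([left, top, width, height] in pixels, round what is visible of it).
The state is a dict: "clock": time; "qpos": joint angles; "qd": joint speeds; "joint_efforts": joint torques, N m; "position": TCP position; "tool_rot": TCP orientation; "force": force on the tool from outside, world axes, zero at the start; "moment": the same for the moment, N m; "grip_width": finger opening in m; "finger_force": force on a finger pad.
Only numpy, scipy, OpenCV 4.12 (cv2) and the standard library are available. Lean on these libraries where they do the work, as an engineer would, in place of code of your own. Each camera call takes 0.05 s, during which the arm holds its last target. There are 200 camera calls.

## Working session

There is one attempt and no reset: what is moved stays moved. The work goes in short steps, Python scripts to look and compute and a shell command to move; the robot and the scene stay as the last step left them, time stands still between calls to the robot, and variables do not carry over. Pictures are saved under pics/ and viewed, at most 10 in all, crops included, and the job is handed in when it is done.

```bash
mkdir -p pics; ls; cat > h.py <<'E'
import numpy as np, cv2
from workcell import monitor, optics, job_done
from scipy.spatial.transform import Rotation as Rot
def K(c):
    f=c["frame"].shape[0]/2/np.tan(np.radians(c["fovy"])/2); return f,c["cx"],c["cy"],c["k1"]
def proj(c,X):
    X=np.atleast_2d(X); p=X@np.array(c["R"]).T+np.array(c["t"]); f,cx,cy,k=K(c)
    s=p[:,:2]/p[:,2:]; s=s*(1+k*(s**2).sum(1,keepdims=True)); return s*f+[cx,cy]
def ray(c,u,v):
    f,cx,cy,k=K(c); d=np.array([(u-cx)/f,(v-cy)/f]); s=d.copy()
    for _ in range(30): s=d/(1+k*(s@s))
    R=np.array(c["R"]); return -R.T@np.array(c["t"]), R.T@np.array([*s,1])
def onz(c,u,v,z):
    o,d=ray(c,u,v); return o+d*(z-o[2])/d[2]
def st():
    s=monitor.observe(); print({k:np.round(s[k],3).tolist() for k in ("clock","position","tool_rot","force","grip_width","qpos")}); return s
E
python3 - <<'E'
from h import *
st()
for n in ("side","top"):
    c=optics.grab_frame(n); cv2.imwrite(f"pics/{n}0.png",c["frame"])
    print(n,c["fovy"],c["cx"],c["cy"],c["k1"],np.round(-np.array(c["R"]).T@c["t"],3))
    for o in ("extractor","tray","filter","lid","collar_handle","toggle","locked_mark","bottle","gouge","carving"):
        try:
            m=optics.masks_of(o,n)
            print(o,[(round(x["p"],2),x["rect"]) for x in m[:2]])
        except Exception as e: print(o,e)
E
```

```text
pics
{'clock': 0.0, 'position': [0.261, 0.567, 0.231], 'tool_rot': [-3.14, 0.0, 2.71], 'force': [0.123, -0.328, 0.421], 'grip_width': 0.085, 'qpos': [-1.209, 0.522, -0.036, 1.6, 0.021, 1.021, -0.113]}
side 53.157656678134906 283.99854122451217 204.37931261074516 -0.1321587453377834 [0.489 0.522 0.673]
extractor [(0.73, [271.8, 50.3, 129.7, 293.0])]
tray []
filter [(0.98, [300.0, 263.6, 81.2, 43.0]), (0.7, [277.9, 171.4, 13.8, 16.3])]
lid [(0.95, [300.2, 54.5, 71.0, 54.9])]
collar_handle [(0.52, [275.7, 46.4, 123.3, 294.7])]
toggle []
locked_mark [(0.6, [273.5, 50.0, 121.6, 293.8])]
bottle [(0.9, [208.4, 234.0, 44.5, 84.2]), (0.53, [213.3, 207.1, 52.0, 67.0])]
gouge [(0.96, [254.5, 126.8, 11.2, 51.4]), (0.2, [274.3, 47.5, 123.5, 294.4])]
carving [(0.72, [214.1, 206.1, 52.7, 66.5]), (0.44, [278.8, 174.9, 16.5, 11.3])]
top 54.72299933146138 274.7970095394093 207.50097662177674 -0.11340107610520545 [ 0.539 -0.029  0.874]
extractor [(0.76, [184.3, 138.2, 368.0, 177.4]), (0.3, [306.8, 184.9, 1.5, 13.4])]
tray [(0.59, [187.0, 223.0, 82.9, 90.4])]
filter [(0.89, [202.3, 224.8, 66.7, 78.7]), (0.2, [417.9, 173.2, 35.3, 90.4])]
lid [(0.94, [417.6, 174.3, 38.6, 84.8])]
collar_handle [(0.6, [336.2, 185.6, 93.2, 91.7])]
toggle [(0.43, [304.1, 184.8, 5.3, 15.6])]
locked_mark [(0.59, [186.6, 137.6, 363.8, 176.1])]
bottle [(0.64, [178.1, 160.6, 42.5, 36.6]), (0.54, [418.7, 175.3, 36.7, 86.6])]
gouge [(0.71, [353.5, 122.6, 99.0, 35.0])]
carving [(0.9, [232.9, 139.2, 79.7, 43.2]), (0.18, [302.5, 185.1, 7.0, 14.5])]
```

```bash
python3 - <<'E'
import cv2
im=cv2.imread("pics/top0.png")[110:340,160:560]; cv2.imwrite("pics/top0c.png",cv2.resize(im,(800,460),interpolation=cv2.INTER_CUBIC))
im=cv2.imread("pics/side0.png")[30:360,190:420]; cv2.imwrite("pics/side0c.png",cv2.resize(im,(414,594),interpolation=cv2.INTER_CUBIC))
E
```

```text
(no output)
```

View pics/top0c.png

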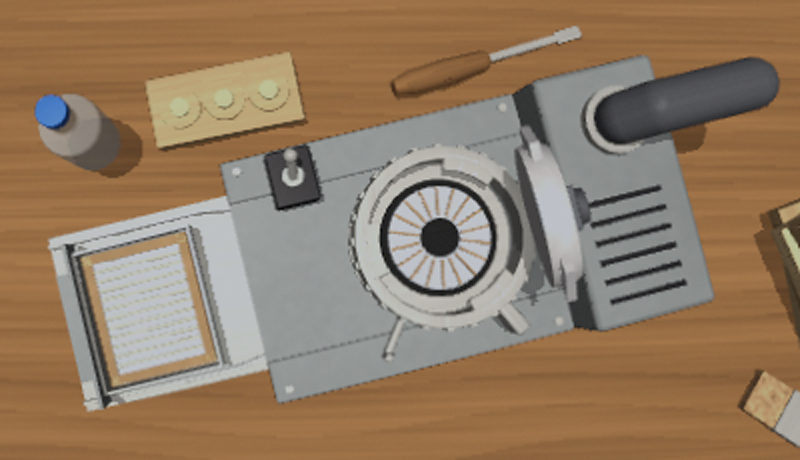

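View pics/side0c.png

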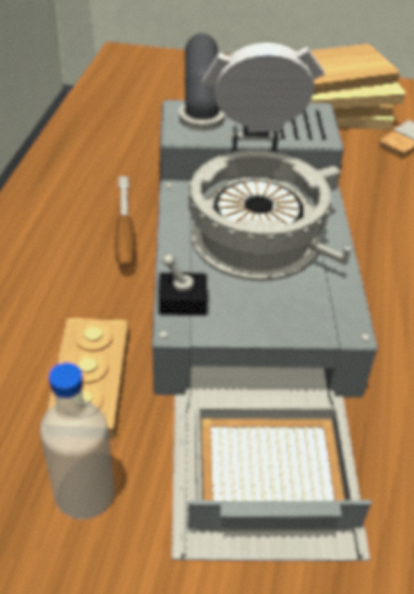

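```bash
cat >> h.py <<'E'
def T(E,p):  # extractor local (x,y,z) -> world
    a=E[2]; p=np.atleast_2d(p); return np.c_[E[0]+p[:,0]*np.cos(a)-p[:,1]*np.sin(a),E[1]+p[:,0]*np.sin(a)+p[:,1]*np.cos(a),p[:,2]]
E
python3 - <<'E'
from h import *
from scipy.optimize import least_squares
ct=optics.grab_frame("top"); cs=optics.grab_frame("side")
tp=lambda u,v:(u/2+160,v/2+110)
sp=lambda u,v:(u/1.8+190,v/1.8+30)
P=[(-.15,.12,.085),(-.15,-.12,.085),(.15,-.12,.085),(.27,-.12,.14),(.27,.12,.14)]
ut=[tp(221,163),tp(277,402),tp(573,327),tp(713,297),tp(650,57)]
Ps=[(-.15,.12,.085),(-.15,-.12,.085),(-.15,.12,0),(-.15,-.12,0)]
us=[sp(154,358),sp(377,350),sp(154,392),sp(373,385)]
o=onz(ct,*ut[0],.085);q=onz(ct,*ut[1],.085);d=o-q;print(o,q)
yaw=np.arctan2(-d[0],d[1]); 
f=lambda E:np.r_[(proj(ct,T(E,P))-ut).ravel(),(proj(cs,T(E,Ps))-us).ravel()]
m=(o+q)/2; E0=[m[0]+.15*np.cos(yaw),m[1]+.15*np.sin(yaw),yaw]
r=least_squares(f,E0,loss="soft_l1"); E=r.x; print(E,np.round(f(E),1))
print("toggle tip off",T(E,(-.085,.088+.038*np.sin(.45),.113+.038*np.cos(.45))),proj(ct,T(E,(-.085,.088+.038*np.sin(.45),.113+.038*np.cos(.45)))),"seen",tp(291,156))
ax=T(E,(.03,0,.145))[0];print("axis",ax,"mark",T(E,(.03,-.118,.132)))
h=onz(ct,*tp(520,328),.156); hl=h-ax; c,s=np.cos(E[2]),np.sin(E[2]); l=np.array([c*hl[0]+s*hl[1],-s*hl[0]+c*hl[1]]);print("handle local",l,np.hypot(*l),"ang from -y",np.arctan2(l[0],-l[1]))
h=onz(ct,*tp(389,354),.132); hl=h-ax; l=np.array([c*hl[0]+s*hl[1],-s*hl[0]+c*hl[1]]);print("mark local",l,np.hypot(*l))
# tray plate lip z~.003+.059
for n,p in (("lipL",(52,246)),("lipR",(87,404))):
    w=onz(ct,*tp(*p),.062);hl=w-T(E,(0,0,0))[0];print(n,w,c*hl[0]+s*hl[1],-s*hl[0]+c*hl[1])
for n,p,z in (("plateL",(70,246),.062),("plateR",(104,404),.062),("backL",(192,226),.043),("backR",(228,361),.043)):
    w=onz(ct,*tp(*p),z);hl=w-T(E,(0,0,0))[0];print(n,c*hl[0]+s*hl[1],-s*hl[0]+c*hl[1])
for n,p in(("lipsL",(190,503)),("lipsR",(368,501))):
    w=onz(cs,*sp(*p),.062);hl=w-T(E,(0,0,0))[0];print(n,c*hl[0]+s*hl[1],-s*hl[0]+c*hl[1])
# bottle
print("bottle",onz(ct,*tp(52,112),.19), onz(cs,*sp(66,380),.19))
# lid: project edge for angles
for a in (1.0,1.1,1.2,1.3,1.4): print(a,*[(proj(k,T(E,(.128-.155*np.cos(a),0,.168+.155*np.sin(a))))[0]).round(1) for k in(ct,cs)])
for n,k in(("top",ct),("side",cs)):
    x=optics.masks_of("lid",n);print(n,x[0]["rect"] if x else None)
print("Rtop",ct["R"])
E
```

```text
[0.63680342 0.00199884 0.085     ] [ 0.40512415 -0.04967102  0.085     ]
[ 0.55354043 -0.16850947 -1.34199474] [-1.4  0.2 -0.   1.3  1.2  0.7  2.6  1.3 -0.4 -3.  -1.2 -7.   0.7 -1.2
 -0.5  2.2 -5.3  7.2]
toggle tip off [[ 0.6360661  -0.06201646  0.14721699]] [[304.62454878 187.18225212]] seen (305.5, 188.0)
axis [ 0.56034475 -0.19772764  0.145     ] mark [[ 0.44541996 -0.22449128  0.132     ]]
handle local [ 0.04519963 -0.0947599 ] 0.1049878298909409 ang from -y 0.4450716268584903
mark local [-0.07003556 -0.09179897] 0.1154644148762537
lipL [0.55769529 0.1746841  0.062     ] -0.33330720460732405 0.08188648612165464
lipR [0.39953421 0.13908828 0.062     ] -0.33451164643616155 -0.08022624961023353
plateL -0.31533579778374465 0.0775567268931037
plateR -0.31777535052506994 -0.0840367190262105
backL -0.19181439618256738 0.06914285584386355
backR -0.18835663453984855 -0.0729391653801607
lipsL -0.32466656538920685 0.07990266981943119
lipsR -0.32177642852974464 -0.0854610128229342
bottle [0.67027337 0.14375113 0.19      ] [0.66933482 0.1521745  0.19      ]
1.0 [414.9 222.3] [339.6  70.1]
1.1 [425.7 219.7] [339.3  63.1]
1.2 [436.7 217. ] [339.   56.8]
1.3 [447.9 214.3] [338.5  51.1]
1.4 [459.1 211.5] [338.   46.2]
top [415.6, 172.0, 39.8, 86.2]
side [303.6, 57.0, 65.3, 50.9]
Rtop [[-0.00998596 -0.99952263 -0.02923669]
 [-0.99639069  0.01241095 -0.08397361]
 [ 0.08429638  0.02829261 -0.99603898]]
```

```bash
cat >> h.py <<'E'
E=np.array([0.5535,-0.1685,-1.342])
def loc(p):
    p=np.atleast_2d(p); c,s=np.cos(E[2]),np.sin(E[2]); d=p[:,:2]-E[:2]; return np.c_[c*d[:,0]+s*d[:,1],-s*d[:,0]+c*d[:,1],p[:,2]]
def go(target,yaw=None):
    s=monitor.observe(); R=Rot.from_euler("xyz",s["tool_rot"])
    w=T(E,target)[0]; d=R.inv().apply(w-np.array(s["position"]))
    print("at local",loc(s["position"])[0].round(4),"tool d cm",(d*100).round(2),"rot",np.round(s["tool_rot"],3),"q7",round(s["qpos"][6],2),"F",np.round(s["force"],1))
    if yaw is not None: print(" rotvec tool to down/yaw",(R.inv()*Rot.from_euler("xyz",[np.pi,0,yaw])).as_rotvec().round(3))
E
python3 -m handwheel '[{"wz":0.182,"claw":60},{"wz":0.182},{"wz":0.182},{"wz":0.182},{"wz":0.182},{}]' 20
python3 -c "
from h import *
go((-.38,0,.231),1.7996)"
```

```text
at local [-0.7832 -0.1174  0.2313] tool d cm [-3.400e+01 -2.463e+01  3.000e-02] rot [-3.142 -0.     2.71 ] q7 -0.11 F [-0.7 -0.3 -0.3]
 rotvec tool to down/yaw [-0.    0.    0.91]schema error: expected keys dx, dy, dz, wx, wy, wz, claw
```

```bash

python3 -m handwheel '[{"dx":0,"dy":0,"dz":0,"wx":0,"wy":0,"wz":0.182,"claw":60},{"dx":0,"dy":0,"dz":0,"wx":0,"wy":0,"wz":0.182,"claw":60},{"dx":0,"dy":0,"dz":0,"wx":0,"wy":0,"wz":0.182,"claw":60},{"dx":0,"dy":0,"dz":0,"wx":0,"wy":0,"wz":0.182,"claw":60},{"dx":0,"dy":0,"dz":0,"wx":0,"wy":0,"wz":0.182,"claw":60},{"dx":0,"dy":0,"dz":0,"wx":0,"wy":0,"wz":0,"claw":60}]' 20
python3 -c "
from h import *
go((-.38,0,.231),1.7996)"
```

```text
clock: 2.05
position: [0.2614, 0.5677, 0.2312]
tool_rot: [3.141, 0.0, 1.801]
force: [0.8, 0.6, -0.3]
grip_width: 0.051
finger_force: 0.0
at local [-0.7833 -0.1175  0.2312] tool d cm [-4.034e+01  1.170e+01  4.000e-02] rot [3.141 0.    1.801] q7 -0.91 F [ 0.8  0.6 -0.3]
 rotvec tool to down/yaw [0.    0.    0.001]
```

```bash

python3 -m handwheel '[{"dx":-5.04,"dy":1.46,"dz":0,"wx":0,"wy":0,"wz":0,"claw":60},{"dx":-5.04,"dy":1.46,"dz":0,"wx":0,"wy":0,"wz":0,"claw":60},{"dx":-5.04,"dy":1.46,"dz":0,"wx":0,"wy":0,"wz":0,"claw":60},{"dx":-5.04,"dy":1.46,"dz":0,"wx":0,"wy":0,"wz":0,"claw":60},{"dx":-5.04,"dy":1.46,"dz":0,"wx":0,"wy":0,"wz":0,"claw":60},{"dx":-5.04,"dy":1.46,"dz":0,"wx":0,"wy":0,"wz":0,"claw":60},{"dx":-5.04,"dy":1.46,"dz":0,"wx":0,"wy":0,"wz":0,"claw":60},{"dx":-5.04,"dy":1.46,"dz":0,"wx":0,"wy":0,"wz":0,"claw":60}]'
python3 - <<'E'
from h import *
go((-.38,0,.04),1.7996)
c=optics.grab_frame("wrist"); im=c["frame"].copy()
for p in [(-.334,.055,.062),(-.334,-.055,.062),(-.15,-.12,.085),(-.15,.12,.085),(-.15,.078,.003),(-.15,-.078,.003),(-.193,.075,.043),(-.193,-.075,.043)]:
    u=proj(c,T(E,p))[0]; print(p,u.round(0))
    if abs(u).max()<2000: cv2.circle(im,tuple(int(x) for x in u),3,(0,0,255),1)
cv2.imwrite("pics/w1.png",im)
E
```

```text
clock: 3.05
position: [0.4676, 0.2, 0.2315]
tool_rot: [3.141, -0.0, 1.805]
force: [1.2, 0.3, 1.1]
grip_width: 0.0512
finger_force: 0.0
at local [-3.783e-01 -1.000e-04  2.315e-01] tool d cm [ 0.16  0.   19.15] rot [ 3.141 -0.     1.805] q7 -0.16 F [1.2 0.3 1.1]
 rotvec tool to down/yaw [ 0.001 -0.     0.006]
(-0.334, 0.055, 0.062) [334. 234.]
(-0.334, -0.055, 0.062) [218. 234.]
(-0.15, -0.12, 0.085) [157. 414.]
(-0.15, 0.12, 0.085) [394. 414.]
(-0.15, 0.078, 0.003) [338. 359.]
(-0.15, -0.078, 0.003) [213. 358.]
(-0.193, 0.075, 0.043) [344. 350.]
(-0.193, -0.075, 0.043) [207. 349.]
```

View pics/w1.png

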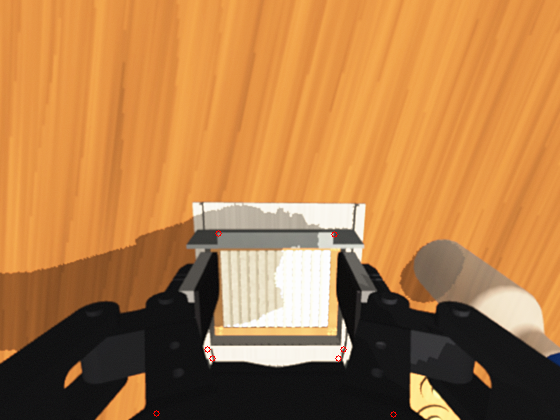

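```bash

python3 -m handwheel '[{"dx":0,"dy":0,"dz":4.8,"wx":0,"wy":0,"wz":-0.005,"claw":60},{"dx":0,"dy":0,"dz":4.8,"wx":0,"wy":0,"wz":0,"claw":60},{"dx":0,"dy":0,"dz":4.8,"wx":0,"wy":0,"wz":0,"claw":60},{"dx":0,"dy":0,"dz":4.7,"wx":0,"wy":0,"wz":0,"claw":60},{"dx":-1.5,"dy":0,"dz":0,"wx":0,"wy":0,"wz":0,"claw":60},{"dx":-1.5,"dy":0,"dz":0,"wx":0,"wy":0,"wz":0,"claw":60},{"dx":-1.5,"dy":0,"dz":0,"wx":0,"wy":0,"wz":0,"claw":60},{"dx":-1.5,"dy":0,"dz":0,"wx":0,"wy":0,"wz":0,"claw":60}]'
python3 - <<'E'
from h import *
go((-.179,0,.04),1.7996)
E
```

```text
clock: 4.1
position: [0.4818, 0.1427, 0.0418]
tool_rot: [3.139, -0.001, 1.805]
force: [-1.6, 5.7, 4.4]
grip_width: 0.0512
finger_force: 2.7
at local [-0.3193  0.0007  0.0418] tool d cm [-14.03  -0.15   0.16] rot [ 3.139e+00 -1.000e-03  1.805e+00] q7 0.04 F [-1.6  5.7  4.4]
 rotvec tool to down/yaw [ 0.003 -0.001  0.006]
```

```bash

python3 -m handwheel '[{"dx":-1.5,"dy":0,"dz":0,"wx":0,"wy":0,"wz":0.006,"claw":60},{"dx":-1.5,"dy":0,"dz":0,"wx":0,"wy":0,"wz":0,"claw":60},{"dx":-1.5,"dy":0,"dz":0,"wx":0,"wy":0,"wz":0,"claw":60},{"dx":-1.5,"dy":0,"dz":0,"wx":0,"wy":0,"wz":0,"claw":60},{"dx":-1.5,"dy":0,"dz":0,"wx":0,"wy":0,"wz":0,"claw":60},{"dx":-1.5,"dy":0,"dz":0,"wx":0,"wy":0,"wz":0,"claw":60},{"dx":-1.5,"dy":0,"dz":0,"wx":0,"wy":0,"wz":0,"claw":60},{"dx":-1,"dy":0,"dz":0,"wx":0,"wy":0,"wz":0,"claw":60}]'
python3 - <<'E'
from h import *
go((-.179,0,.04),1.7996)
E
```

```text
clock: 5.1
position: [0.5078, 0.0305, 0.0413]
tool_rot: [3.139, -0.0, 1.799]
force: [1.4, 7.2, 4.6]
grip_width: 0.0512
finger_force: 3.5
at local [-0.2041  0.0006  0.0413] tool d cm [-2.51 -0.06  0.13] rot [ 3.139 -0.     1.799] q7 0.23 F [1.4 7.2 4.6]
 rotvec tool to down/yaw [ 0.002 -0.    -0.001]
```

```bash

python3 -m handwheel '[{"dx":-0.8,"dy":0,"dz":0,"wx":0,"wy":0,"wz":0,"claw":60},{"dx":-0.7,"dy":0,"dz":0,"wx":0,"wy":0,"wz":0,"claw":60},{"dx":-0.6,"dy":0,"dz":0,"wx":0,"wy":0,"wz":0,"claw":60},{"dx":-0.3,"dy":0,"dz":0,"wx":0,"wy":0,"wz":0,"claw":60},{"dx":-0.1,"dy":0,"dz":0,"wx":0,"wy":0,"wz":0,"claw":60}]'
python3 - <<'E'
from h import *
go((-.179,0,.04),1.7996)
E
```

```text
clock: 5.72
position: [0.5132, 0.0067, 0.0412]
tool_rot: [3.14, -0.0, 1.799]
force: [2.5, 6.6, 2.9]
grip_width: 0.0509
finger_force: 3.2
at local [-0.1797  0.0005  0.0412] tool d cm [-0.07 -0.05  0.12] rot [ 3.14  -0.     1.799] q7 0.27 F [2.5 6.6 2.9]
 rotvec tool to down/yaw [ 0.002 -0.    -0.001]
```

```bash

for i in 1 2 ; do python3 -m handwheel '[{"dx":-0.2,"dy":0,"dz":0,"wx":0,"wy":0,"wz":0,"claw":60},{"dx":-0.1,"dy":0,"dz":0,"wx":0,"wy":0,"wz":0,"claw":60}]' | egrep "pos|force"; done
```

```text
position: [0.5136, 0.0048, 0.0411]
force: [-1.2, 15.3, 5.4]
finger_force: 7.7
position: [0.5137, 0.0045, 0.0411]
force: [-6.3, 31.3, 9.6]
finger_force: 16.2
```

```bash

python3 -m handwheel '[{"dx":2,"dy":0,"dz":0,"wx":0,"wy":0,"wz":0,"claw":60},{"dx":3,"dy":0,"dz":0,"wx":0,"wy":0,"wz":0,"claw":60},{"dx":0,"dy":0,"dz":-6,"wx":0,"wy":0,"wz":0,"claw":0},{"dx":0,"dy":0,"dz":-6,"wx":0,"wy":0,"wz":0,"claw":0},{"dx":0,"dy":0,"dz":-6,"wx":0,"wy":0,"wz":0,"claw":0},{"dx":0,"dy":0,"dz":-6,"wx":0,"wy":0,"wz":0,"claw":0},{"dx":0,"dy":0,"dz":-6,"wx":0,"wy":0,"wz":0,"claw":0}]'
python3 - <<'E'
from h import *
go((.11,0,.36),1.7996)
c=optics.grab_frame("wrist"); im=c["frame"].copy(); s=optics.grab_frame("side"); si=s["frame"].copy()
for k,i in((c,im),(s,si)):
  for p in [(-.166,.055,.062),(-.166,-.055,.062),(-.15,-.12,.085),(-.15,.12,.085)]+[(.128-.155*np.cos(a),0,.168+.155*np.sin(a)) for a in(1.1,1.2,1.3)]:
    u=proj(k,T(E,p))[0]
    if abs(u).max()<2000: cv2.circle(i,tuple(int(x) for x in u),2,(0,0,255),-1)
cv2.imwrite("pics/w2.png",np.hstack([im,cv2.resize(si[30:345,230:410],(240,420))]))
E
```

```text
clock: 7.1
position: [0.502, 0.0485, 0.3431]
tool_rot: [3.141, 0.0, 1.798]
force: [0.0, 1.3, 0.2]
grip_width: 0.0
finger_force: 0.0
at local [-0.223  -0.001   0.3431] tool d cm [-33.3    0.15  -1.68] rot [3.141 0.    1.798] q7 0.08 F [0.  1.3 0.2]
 rotvec tool to down/yaw [ 0.001  0.    -0.001]
```

View pics/w2.png

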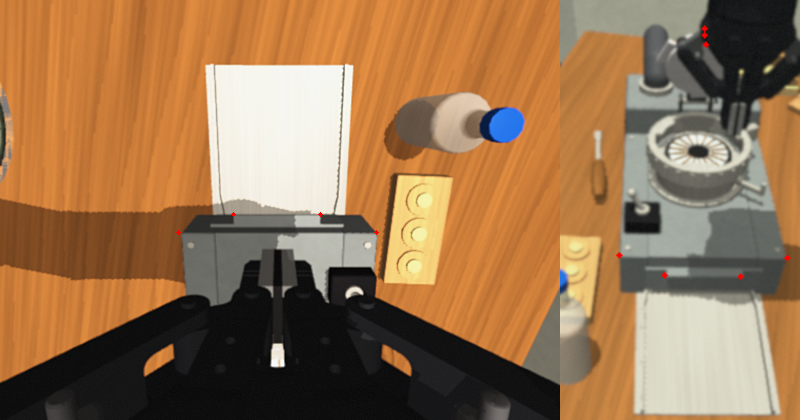

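```bash

python3 - <<'E'
from h import *
t=np.linspace(0,2*np.pi,60)
for n in("top","side"):
  k=optics.grab_frame(n)
  for a in(1.05,1.15,1.25,1.35,1.45):
    r=.098+.057*np.cos(t); y=.057*np.sin(t); P=[]
    for o in(-.005,-.012): P.append(np.c_[.128-r*np.cos(a)+o*np.sin(a),y,.168+r*np.sin(a)+o*np.cos(a)])
    u=proj(k,T(E,np.vstack(P))); print(n,a,u.min(0).round(1),u.max(0).round(1))
E
python3 -m handwheel '[{"dx":0,"dy":0,"dz":-3,"wx":0,"wy":0,"wz":0,"claw":0},{"dx":-5,"dy":0,"dz":0,"wx":0,"wy":0,"wz":0,"claw":0},{"dx":-5,"dy":0,"dz":0,"wx":0,"wy":0,"wz":0,"claw":0},{"dx":-5,"dy":0,"dz":0,"wx":0,"wy":0,"wz":0,"claw":0},{"dx":-5,"dy":0,"dz":0,"wx":0,"wy":0,"wz":0,"claw":0},{"dx":-5,"dy":0,"dz":0,"wx":0,"wy":0,"wz":0,"claw":0},{"dx":-5,"dy":0,"dz":0,"wx":0,"wy":0,"wz":0,"claw":0},{"dx":-5,"dy":0,"dz":0,"wx":0,"wy":0,"wz":0,"claw":0}]'
python3 - <<'E'
from h import *
go((.12,0,.28),1.7996)
E
```

```text
top 1.05 [407.2 183.5] [435.2 256.2]
top 1.15 [415.5 181.8] [440.  254.9]
top 1.25 [422.4 179.9] [446.7 253.5]
top 1.35 [427.8 178.1] [455.3 252. ]
top 1.45 [432.  176.4] [464.9 250.4]
side 1.05 [308.   68.8] [365.  101.5]
side 1.15 [308.   61.9] [364.7  99.5]
side 1.25 [308.   55.7] [364.4  97.6]
side 1.35 [307.9  50.1] [364.   95.8]
side 1.45 [307.8  45.3] [363.6  94.2]
clock: 8.3
position: [0.5811, -0.2932, 0.3688]
tool_rot: [-3.14, -0.001, 1.799]
force: [0.5, 1.4, 0.5]
grip_width: -0.0001
finger_force: 0.0
at local [ 0.1277 -0.0014  0.3688] tool d cm [0.76 0.15 8.88] rot [-3.140e+00 -1.000e-03  1.799e+00] q7 0.77 F [0.5 1.4 0.5]
 rotvec tool to down/yaw [-0.002 -0.001 -0.001]
```

```bash

python3 -m handwheel '[{"dx":0,"dy":0.15,"dz":4,"wx":0,"wy":0,"wz":0,"claw":0},{"dx":0,"dy":0,"dz":3.9,"wx":0,"wy":0,"wz":0,"claw":0},{"dx":2.2,"dy":0,"dz":0,"wx":0,"wy":0,"wz":0,"claw":0},{"dx":2.2,"dy":0,"dz":0,"wx":0,"wy":0,"wz":0,"claw":0},{"dx":2.2,"dy":0,"dz":0,"wx":0,"wy":0,"wz":0,"claw":0},{"dx":1.13,"dy":0,"dz":0.9,"wx":0,"wy":0,"wz":0,"claw":0},{"dx":1.13,"dy":0,"dz":0.9,"wx":0,"wy":0,"wz":0,"claw":0}]'
python3 - <<'E'
from h import *
go((.038,0,.272),1.7996)
s=optics.grab_frame("side")
im=cv2.resize(s["frame"][20:220,250:450],(600,600)); cv2.imwrite("pics/s3.png",im)
E
```

```text
clock: 9.18
position: [0.5629, -0.2041, 0.2726]
tool_rot: [3.142, -0.0, 1.799]
force: [1.5, -2.0, -0.3]
grip_width: -0.0001
finger_force: 1.0
at local [0.0368 0.0011 0.2726] tool d cm [-0.12 -0.11  0.06] rot [ 3.142 -0.     1.799] q7 0.65 F [ 1.5 -2.  -0.3]
 rotvec tool to down/yaw [ 0.    -0.    -0.001]
```

View pics/s3.png

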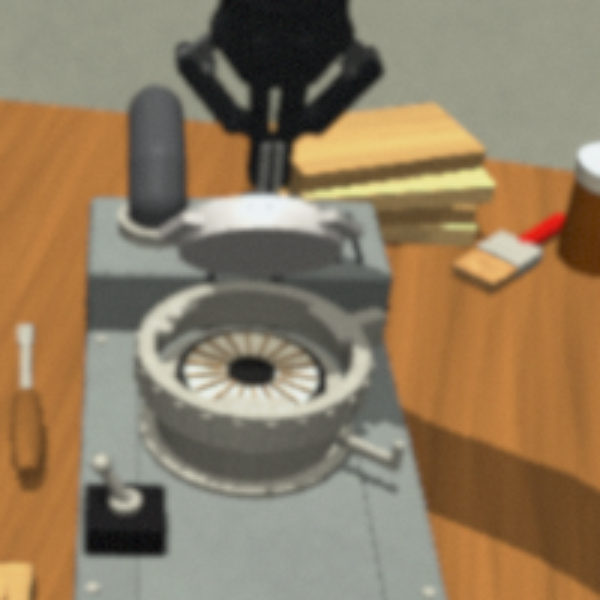

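```bash

python3 -m handwheel '[{"dx":0.93,"dy":0,"dz":1.1,"wx":0,"wy":0,"wz":0,"claw":0},{"dx":0.93,"dy":0,"dz":1.1,"wx":0,"wy":0,"wz":0,"claw":0},{"dx":0.7,"dy":0,"dz":1.28,"wx":0,"wy":0,"wz":0,"claw":0},{"dx":0.7,"dy":0,"dz":1.28,"wx":0,"wy":0,"wz":0,"claw":0},{"dx":0.43,"dy":0,"dz":1.4,"wx":0,"wy":0,"wz":0,"claw":0},{"dx":0.43,"dy":0,"dz":1.4,"wx":0,"wy":0,"wz":0,"claw":0},{"dx":0.15,"dy":0,"dz":1.4,"wx":0,"wy":0,"wz":0,"claw":0},{"dx":0.15,"dy":0,"dz":1.2,"wx":0,"wy":0,"wz":0,"claw":0}]'
python3 - <<'E'
from h import *
go((-.006,0,.163),1.7996)
E
```

```text
clock: 10.22
position: [0.553, -0.1618, 0.1707]
tool_rot: [-3.141, 0.0, 1.799]
force: [0.7, -1.5, 1.7]
grip_width: 0.0001
finger_force: 0.8
at local [-0.0067  0.0011  0.1707] tool d cm [-0.07 -0.11  0.77] rot [-3.141  0.     1.799] q7 0.63 F [ 0.7 -1.5  1.7]
 rotvec tool to down/yaw [-0.     0.    -0.001]
```

```bash

for i in 1 2 3; do python3 -m handwheel '[{"dx":0,"dy":0,"dz":0.2,"wx":0,"wy":0,"wz":0,"claw":0},{"dx":0,"dy":0,"dz":0.2,"wx":0,"wy":0,"wz":0,"claw":0}]' | egrep "pos|^force"; done
```

```text
position: [0.5531, -0.1618, 0.1678]
force: [-0.6, 0.5, 2.0]
position: [0.5532, -0.1619, 0.1638]
force: [-0.8, -1.4, 1.8]
position: [0.5535, -0.1619, 0.1621]
force: [-21.7, 7.7, 69.2]
```

```bash

python3 -m handwheel '[{"dx":0,"dy":0,"dz":-2,"wx":0,"wy":0,"wz":0,"claw":0},{"dx":0,"dy":0,"dz":-4,"wx":0,"wy":0,"wz":0.16,"claw":0},{"dx":0,"dy":0,"dz":-5,"wx":0,"wy":0,"wz":0.16,"claw":0},{"dx":0,"dy":0,"dz":-4,"wx":0,"wy":0,"wz":0.16,"claw":0},{"dx":0,"dy":0,"dz":0,"wx":0,"wy":0,"wz":0.16,"claw":0},{"dx":0,"dy":0,"dz":0,"wx":0,"wy":0,"wz":0.16,"claw":0}]'
python3 - <<'E'
from h import *
go((.1,-.071,.2),1.003)
k=optics.grab_frame("top"); w=optics.grab_frame("wrist"); im=w["frame"].copy();ti=k["frame"].copy()
for p in [(.03,0,.16),(.073,-.09,.156),(.03-.0715,-.0939,.132),(.1,-.071,.156),(.15,-.12,.085)]:
  for c,i in((w,im),(k,ti)):
    u=proj(c,T(E,p))[0]; print(p,u.round(0))
    if abs(u).max()<2000: cv2.circle(i,tuple(int(x) for x in u),2,(0,0,255),-1)
cv2.imwrite("pics/w4.png",np.hstack([im[:,:400],cv2.resize(ti[150:300,300:450],(400,420))]))
for n in("top","wrist"): print(n,[(round(x["p"],2),np.round(x["rect"])) for x in optics.masks_of("collar_handle",n)[:2]])
E
```

```text
clock: 11.72
position: [0.5533, -0.1615, 0.3101]
tool_rot: [3.141, -0.001, 0.994]
force: [0.3, 0.7, -0.4]
grip_width: 0.0003
finger_force: 0.0
at local [-0.0069  0.0014  0.3101] tool d cm [-12.63   2.69  11.01] rot [ 3.141e+00 -1.000e-03  9.940e-01] q7 -0.14 F [ 0.3  0.7 -0.4]
 rotvec tool to down/yaw [ 0.001 -0.001 -0.009]
(0.03, 0, 0.16) [305. 223.]
(0.03, 0, 0.16) [383. 228.]
(0.073, -0.09, 0.156) [271. 317.]
(0.073, -0.09, 0.156) [418. 272.]
(-0.041499999999999995, -0.0939, 0.132) [182. 234.]
(-0.041499999999999995, -0.0939, 0.132) [354. 288.]
(0.1, -0.071, 0.156) [305. 321.]
(0.1, -0.071, 0.156) [430. 257.]
(0.15, -0.12, 0.085) [301. 339.]
(0.15, -0.12, 0.085) [448. 274.]
top [(0.67, array([333., 182.,  63.,  89.]))]
wrist [(0.9, array([214., 125., 189., 177.])), (0.19, array([297.,   0.,  92.,  51.]))]
```

View pics/w4.png

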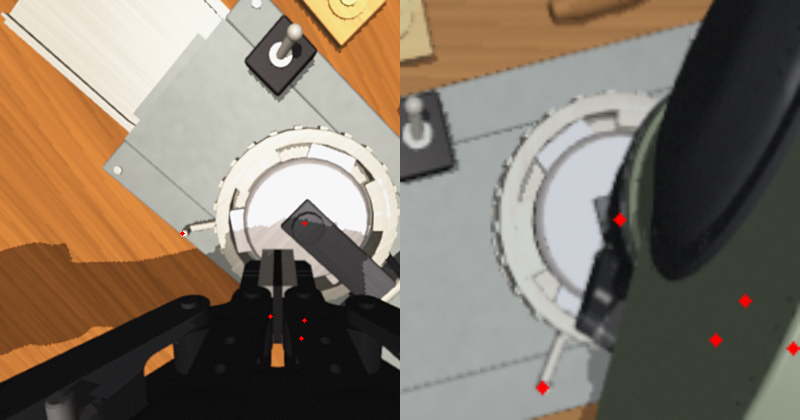

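```bash

python3 -m handwheel '[{"dx":-4.2,"dy":0.9,"dz":0,"wx":0,"wy":0,"wz":0,"claw":0},{"dx":-4.2,"dy":0.9,"dz":0,"wx":0,"wy":0,"wz":-0.009,"claw":0},{"dx":-4.2,"dy":0.9,"dz":0,"wx":0,"wy":0,"wz":0,"claw":0},{"dx":0,"dy":0,"dz":4,"wx":0,"wy":0,"wz":0,"claw":0},{"dx":0,"dy":0,"dz":4,"wx":0,"wy":0,"wz":0,"claw":0},{"dx":0,"dy":0,"dz":3,"wx":0,"wy":0,"wz":0,"claw":0},{"dx":0,"dy":0,"dz":0,"wx":0,"wy":0,"wz":0,"claw":0}]'
python3 - <<'E'
from h import *
go((.1,-.071,.142),1.003)
w=optics.grab_frame("wrist"); im=w["frame"].copy()
s=optics.grab_frame("side");si=s["frame"]
cv2.imwrite("pics/w5.png",np.hstack([im[:,100:500],cv2.resize(si[60:180,290:400],(385,420))]))
E
```

```text
clock: 12.8
position: [0.5071, -0.282, 0.1982]
tool_rot: [-3.138, 0.001, 1.01]
force: [-0.1, -0.3, 0.5]
grip_width: 0.0001
finger_force: 0.0
at local [ 0.1    -0.071   0.1982] tool d cm [-0.    0.02  5.62] rot [-3.138e+00  1.000e-03  1.010e+00] q7 0.18 F [-0.1 -0.3  0.5]
 rotvec tool to down/yaw [-0.003  0.001  0.007]
```

View pics/w5.png

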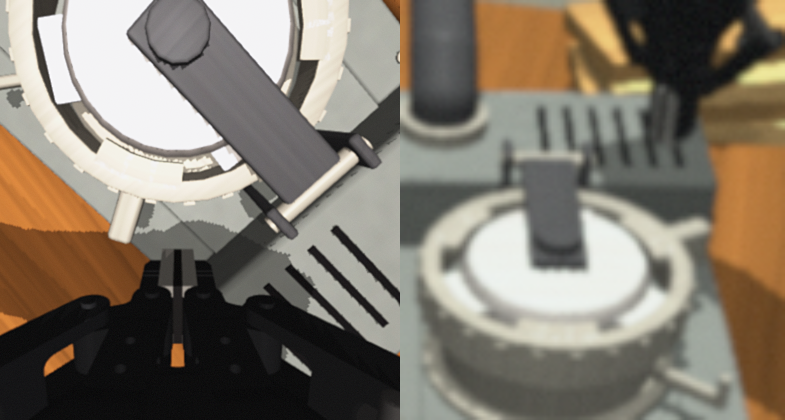

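```bash

python3 - <<'E'
from h import *
w=optics.grab_frame("wrist")
for u,v in((208,238),(230,242),(242,205)):
    l=loc(onz(w,u,v,.156))[0]-[.03,0,0]; print(l,np.hypot(*l[:2]),np.arctan2(l[0],-l[1]))
E
python3 -m handwheel '[{"dx":0,"dy":0,"dz":2,"wx":0,"wy":0,"wz":0.007,"claw":0},{"dx":0,"dy":0,"dz":2,"wx":0,"wy":0,"wz":0,"claw":0},{"dx":0,"dy":0,"dz":1.6,"wx":0,"wy":0,"wz":0,"claw":0},{"dx":0,"dy":0,"dz":0,"wx":0,"wy":0,"wz":0,"claw":0}]'
```

```text
[ 0.04582607 -0.0980453   0.156     ] 0.10822620002431471 0.4372266366945792
[ 0.05635175 -0.09104633  0.156     ] 0.10707452340830101 0.5542259787976161
[ 0.04629406 -0.07034647  0.156     ] 0.08421262245948266 0.582038889001408
clock: 13.45
position: [0.5078, -0.2823, 0.1435]
tool_rot: [-3.141, 0.0, 1.001]
force: [-0.4, -0.8, 0.6]
grip_width: -0.0
finger_force: 0.0
```

```bash

python3 -m handwheel '[{"dx":0.07,"dy":-1.2,"dz":0,"wx":0,"wy":0,"wz":0.12,"claw":0},{"dx":0.07,"dy":-1.2,"dz":0,"wx":0,"wy":0,"wz":0.12,"claw":0},{"dx":0.07,"dy":-1.2,"dz":0,"wx":0,"wy":0,"wz":0.12,"claw":0},{"dx":0.07,"dy":-1.2,"dz":0,"wx":0,"wy":0,"wz":0.12,"claw":0},{"dx":0.07,"dy":-1.2,"dz":0,"wx":0,"wy":0,"wz":0.12,"claw":0},{"dx":0.07,"dy":-1.2,"dz":0,"wx":0,"wy":0,"wz":0.12,"claw":0},{"dx":0.07,"dy":-1.2,"dz":0,"wx":0,"wy":0,"wz":0.12,"claw":0},{"dx":0.07,"dy":-1.2,"dz":0,"wx":0,"wy":0,"wz":0.12,"claw":0}]'
python3 - <<'E'
from h import *
go((.03-.1*np.sin(.435),-.1*np.cos(.435),.142),1.003-1.21)
l=loc(monitor.observe()["position"])[0]-[.03,0,0]; print(np.hypot(*l[:2]),np.arctan2(l[0],-l[1]))
E
```

```text
clock: 14.45
position: [0.4617, -0.2025, 0.1448]
tool_rot: [3.141, -0.001, 0.036]
force: [-2.8, -2.2, 1.5]
grip_width: 0.0001
finger_force: 2.1
at local [ 0.0123 -0.0971  0.1448] tool d cm [ 0.16 -2.52  0.27] rot [ 3.141e+00 -1.000e-03  3.600e-02] q7 -0.62 F [-2.8 -2.2  1.5]
 rotvec tool to down/yaw [ 0.    -0.001  0.243]
0.09867128795990093 -0.18009645931053264
```

```bash

python3 -m handwheel '[{"dx":0.05,"dy":-1,"dz":0,"wx":0,"wy":0,"wz":0.1,"claw":0},{"dx":0.05,"dy":-0.8,"dz":0.2,"wx":0,"wy":0,"wz":0.08,"claw":0},{"dx":0,"dy":-0.4,"dz":0,"wx":0,"wy":0,"wz":0.04,"claw":0}]'
python3 -m handwheel '[{"dx":0,"dy":-0.2,"dz":0,"wx":0,"wy":0,"wz":0.02,"claw":0},{"dx":0,"dy":-0.1,"dz":0,"wx":0,"wy":0,"wz":0.01,"claw":0}]'
python3 - <<'E'
from h import *
l=loc(monitor.observe()["position"])[0]-[.03,0,0]; print(np.hypot(*l[:2]),np.arctan2(l[0],-l[1]))
E
```

```text
clock: 14.82
position: [0.4639, -0.1802, 0.1425]
tool_rot: [3.141, -0.001, -0.18]
force: [-1.0, -3.3, 2.2]
grip_width: 0.0003
finger_force: 1.8
clock: 15.08
position: [0.4641, -0.1775, 0.142]
tool_rot: [3.142, -0.001, -0.209]
force: [-0.6, -3.1, 2.5]
grip_width: 0.0001
finger_force: 1.6
0.09827087974921886 -0.4357478992216116
```

```bash

for i in 1 2 3; do python3 -m handwheel '[{"dx":0,"dy":-0.15,"dz":0,"wx":0,"wy":0,"wz":0.015,"claw":0},{"dx":0,"dy":-0.1,"dz":0,"wx":0,"wy":0,"wz":0.01,"claw":0}]' | egrep "pos|^force"; done
python3 - <<'E'
from h import *
l=loc(monitor.observe()["position"])[0]-[.03,0,0]; print(np.hypot(*l[:2]),np.arctan2(l[0],-l[1]))
E
```

```text
position: [0.4641, -0.1764, 0.142]
force: [-5.1, -14.3, 4.7]
position: [0.464, -0.1758, 0.1422]
force: [-9.9, -25.5, 1.8]
position: [0.4639, -0.1753, 0.1422]
force: [-13.9, -38.5, 0.9]
0.0990146499000052 -0.45703996403871655
```

```bash

python3 -m handwheel '[{"dx":0,"dy":1.5,"dz":0,"wx":0,"wy":0,"wz":0,"claw":0},{"dx":-1,"dy":1,"dz":-2,"wx":0,"wy":0,"wz":0,"claw":0},{"dx":-2,"dy":0,"dz":-5,"wx":0,"wy":0,"wz":-0.16,"claw":0},{"dx":-2,"dy":0,"dz":-5,"wx":0,"wy":0,"wz":-0.16,"claw":0},{"dx":-2,"dy":0,"dz":-2,"wx":0,"wy":0,"wz":-0.16,"claw":0},{"dx":0,"dy":0,"dz":0,"wx":0,"wy":0,"wz":0,"claw":0}]'
python3 - <<'E'
from h import *
go((-.085,.137,.27),.229)
w=optics.grab_frame("wrist"); im=w["frame"].copy()
for p in [(.03,0,.159),(.03-.118*np.sin(.65),-.118*np.cos(.65),.132),(-.085,.1045,.147)]:
    u=proj(w,T(E,p))[0]; print(p,u.round(0))
    if abs(u).max()<2000: cv2.circle(im,tuple(int(x) for x in u),2,(0,0,255),-1)
cv2.imwrite("pics/w6.png",im)
E
```

```text
clock: 16.58
position: [0.39, -0.1835, 0.2827]
tool_rot: [-3.14, -0.004, 0.197]
force: [0.6, -0.5, 0.2]
grip_width: -0.0001
finger_force: 0.0
at local [-0.0225 -0.1627  0.2827] tool d cm [29.75 -7.2   1.39] rot [-3.14  -0.004  0.197] q7 -0.73 F [ 0.6 -0.5  0.2]
 rotvec tool to down/yaw [-0.002 -0.004 -0.032]
(0.03, 0, 0.159) [347. -38.]
(np.float64(-0.04141199587685267), np.float64(-0.09393788822878858), 0.132) [250. 114.]
(-0.085, 0.1045, 0.147) [ 158. -226.]
```

View pics/w6.png

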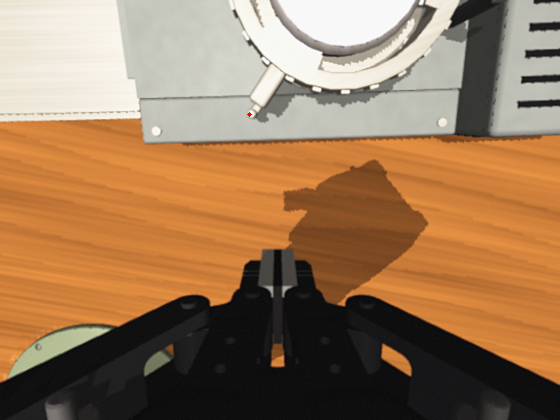

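```bash

python3 -m handwheel '[{"dx":4.95,"dy":-1.2,"dz":0,"wx":0,"wy":0,"wz":0,"claw":0},{"dx":4.95,"dy":-1.2,"dz":0,"wx":0,"wy":0,"wz":0,"claw":0},{"dx":4.95,"dy":-1.2,"dz":0,"wx":0,"wy":0,"wz":0,"claw":0},{"dx":4.95,"dy":-1.2,"dz":0,"wx":0,"wy":0,"wz":0,"claw":0},{"dx":4.95,"dy":-1.2,"dz":0,"wx":0,"wy":0,"wz":0,"claw":0},{"dx":4.95,"dy":-1.2,"dz":0,"wx":0,"wy":0,"wz":-0.032,"claw":0},{"dx":0,"dy":0,"dz":5,"wx":0,"wy":0,"wz":0,"claw":0},{"dx":0,"dy":0,"dz":0,"wx":0,"wy":0,"wz":0,"claw":0}]'
python3 - <<'E'
from h import *
go((-.085,.137,.128),.229)
print([ (round(x["p"],2),np.round(x["rect"])) for n in ("top",) if optics.grab_frame(n) for x in optics.masks_of("toggle",n)[:2]])
E
```

```text
clock: 17.62
position: [0.6659, -0.0549, 0.2267]
tool_rot: [-3.14, 0.008, 0.226]
force: [-0.1, 0.2, 0.9]
grip_width: -0.0001
finger_force: 0.0
at local [-0.0851  0.1352  0.2267] tool d cm [0.26 0.03 9.87] rot [-3.14   0.008  0.226] q7 -0.88 F [-0.1  0.2  0.9]
 rotvec tool to down/yaw [-0.002  0.008 -0.003]
[(0.49, array([299., 138., 251., 173.]))]
```

```bash

python3 -m handwheel '[{"dx":0.2,"dy":0,"dz":4,"wx":0,"wy":0,"wz":0,"claw":0},{"dx":0,"dy":0,"dz":3,"wx":0,"wy":0,"wz":0,"claw":0},{"dx":0,"dy":0,"dz":1.9,"wx":0,"wy":0,"wz":0,"claw":0},{"dx":-1.2,"dy":0,"dz":0,"wx":0,"wy":0,"wz":0,"claw":0},{"dx":-1,"dy":0,"dz":0,"wx":0,"wy":0,"wz":0,"claw":0},{"dx":-1,"dy":0,"dz":0,"wx":0,"wy":0,"wz":0,"claw":0},{"dx":-0.7,"dy":0,"dz":0,"wx":0,"wy":0,"wz":0,"claw":0},{"dx":-0.4,"dy":0,"dz":0,"wx":0,"wy":0,"wz":0,"claw":0}]'
python3 - <<'E'
from h import *
go((-.085,.089,.138),.229)
E
for i in 1 2 ; do python3 -m handwheel '[{"dx":-0.2,"dy":0,"dz":0,"wx":0,"wy":0,"wz":0,"claw":0},{"dx":-0.1,"dy":0,"dz":0,"wx":0,"wy":0,"wz":0,"claw":0}]' | egrep "pos|^force"; done
python3 -c "
from h import *
go((-.085,.089,.138),.229)"
```

```text
clock: 18.73
position: [0.6271, -0.0647, 0.143]
tool_rot: [-3.141, -0.0, 0.228]
force: [1.7, -0.2, 0.7]
grip_width: 0.0002
finger_force: 0.5
at local [-0.0844  0.0952  0.143 ] tool d cm [-0.62 -0.06  0.5 ] rot [-3.141 -0.     0.228] q7 -0.78 F [ 1.7 -0.2  0.7]
 rotvec tool to down/yaw [-0.    -0.    -0.001]
position: [0.6245, -0.0653, 0.1426]
force: [1.1, -0.5, 0.8]
position: [0.6216, -0.066, 0.1426]
force: [3.9, 0.0, -2.2]
at local [-0.0844  0.0895  0.1426] tool d cm [-0.05 -0.06  0.46] rot [3.142 0.    0.228] q7 -0.78 F [ 3.9  0.  -2.2]
 rotvec tool to down/yaw [ 0.     0.    -0.001]
```

```bash

for i in 1 2 ; do python3 -m handwheel '[{"dx":-0.1,"dy":0,"dz":0,"wx":0,"wy":0,"wz":0,"claw":0},{"dx":-0.1,"dy":0,"dz":0,"wx":0,"wy":0,"wz":0,"claw":0}]' | egrep "pos|^force"; done
```

```text
position: [0.6209, -0.066, 0.1428]
force: [14.5, 0.7, -8.1]
position: [0.6204, -0.0661, 0.1429]
force: [22.9, 3.1, -13.3]
```

```bash

python3 -m handwheel '[{"dx":1.5,"dy":0,"dz":0,"wx":0,"wy":0,"wz":0,"claw":0},{"dx":1.5,"dy":0,"dz":0,"wx":0,"wy":0,"wz":0,"claw":0},{"dx":0,"dy":0,"dz":-6,"wx":0,"wy":0,"wz":0,"claw":0},{"dx":0,"dy":0,"dz":-6,"wx":0,"wy":0,"wz":0,"claw":0},{"dx":-2,"dy":-5,"dz":-4,"wx":0,"wy":0,"wz":0,"claw":0},{"dx":-3,"dy":-5,"dz":0,"wx":0,"wy":0,"wz":0,"claw":0},{"dx":-3,"dy":-5,"dz":0,"wx":0,"wy":0,"wz":0,"claw":0},{"dx":-3,"dy":-5,"dz":0,"wx":0,"wy":0,"wz":0,"claw":0}]'
python3 -m handwheel '[{"dx":-3,"dy":-5,"dz":0,"wx":0,"wy":0,"wz":0,"claw":0},{"dx":-3,"dy":-5,"dz":0,"wx":0,"wy":0,"wz":0,"claw":0},{"dx":-3,"dy":-5,"dz":0,"wx":0,"wy":0,"wz":0,"claw":0},{"dx":-3,"dy":-5,"dz":0,"wx":0,"wy":0,"wz":0,"claw":0},{"dx":0,"dy":0,"dz":0,"wx":0,"wy":0,"wz":0,"claw":0}]'
python3 - <<'E'
from h import *
t=optics.grab_frame("top")["frame"]
cv2.imwrite("pics/f.png",cv2.resize(t[110:340,160:560],(800,460),interpolation=cv2.INTER_CUBIC))
E
```

```text
clock: 20.72
position: [0.4951, 0.1079, 0.2998]
tool_rot: [-3.141, 0.001, 0.228]
force: [0.6, 1.3, 1.0]
grip_width: 0.0
finger_force: 0.0
clock: 21.35
position: [0.3464, 0.2643, 0.3]
tool_rot: [3.141, 0.001, 0.236]
force: [0.7, 0.4, 0.2]
grip_width: 0.0
finger_force: 0.0
```

View pics/f.png

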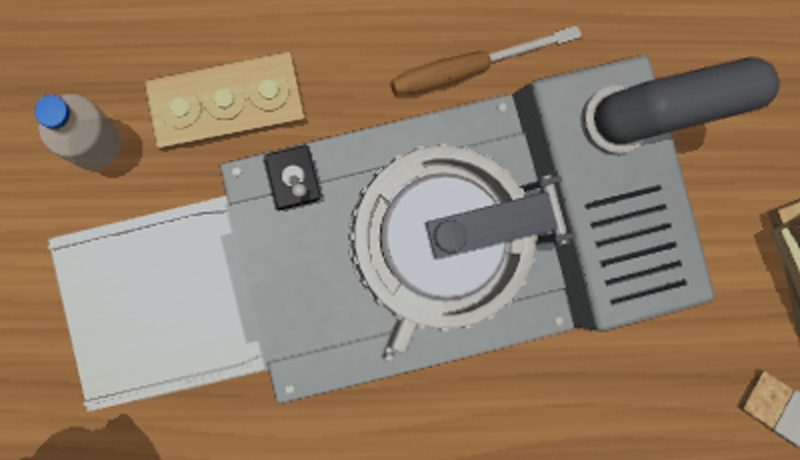

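The last top view shows the tray lip flush at about (235, 290), the lid shut at (450, 237) and the handle over the finger at (400, 335). The toggle leans inward at (299, 190), and the bottle, gouge and carving have not moved.

```bash
python3 -c "
from workcell import job_done
print(job_done())"
```

```text
the job is handed in; nothing more can be done
None
```

The job is handed in at about 21 s on the robot's clock: the tray is home with its filter, the lid is shut, the collar is at its locked stop over the mark, the toggle is on, and the bottle, gouge and carving were not moved.

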